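# Load the shaker mill and lock its toggle clamp

## Robot

A 6-joint arm with a two-finger parallel gripper is mounted at the origin on a cart in front of the work surface, level with it; the furniture and walls round the work are solid. World frame = base frame: x ahead of the robot, y to its left, z up, the work surface at z = 0. Lengths are in m, angles in rad, forces in N, time in s.
With the tool pointing down it reaches from about 0.325 to 0.925 m from the base axis. Payload 3.1 kg.
Tool frame: the origin (TCP) lies at the very end of the fingers, on their centre line; the grasp point (between the pads) lies 19 mm behind it; z points along the fingers, y is the line along which they close (so a half turn about z gives the same grasp; the last joint's range is limited). The gripper opens to 85 mm and grips with 20 to 120 N. Pads are 22 mm wide; open, the fingers measure 114 mm over their backs; the gripper's body (76 mm by 85 mm) begins 54 mm behind the grasp point. The pads swing forward as they close: fully open they stand 13 mm farther back than shut.
Start: joints at [-1.434, 0.217, 1.613, -0, 1.311, -0.112], TCP at [0.154, -0.606, 0.231] pointing down, gripper open.
Joint ranges: [-2.75, 2.75], [-0.78, 2.1], [0.31, 2.55], [-1.13, 4.27], [0.13, 2.63], [-2.58, 2.58]. Speed limits (rad/s): [2.79, 2.79, 3.14, 3.14, 3.14, 3.14].

## Interface

Orientations are given as a rotation vector (axis times angle).
In Python, from workcell import * gives the robot as it stands.
- The arm moves only by the tool step_arm, never from a script. Its arguments are lists of equal length, an entry for each row: "slide": the shift along the tool's x, y, z scaled (see below), a list of three; "yaw": the turn about the tool's z scaled (see below). A call has 1 to 20 rows; each row shifts and turns the commanded pose from where the row before left it, along the tool's axes as they then stand; what a row does not reach is not made up. The controller multiplies each number of a shift by 80 mm and each number of a turn by 180 degrees. A row lasts 1/12 s, in which the tool goes at most 41.7 mm and 7.16 degrees, less where a joint would pass 70% of its speed; a pose out of reach is approached as far as the arm can. A call with a number of a shift or a turn outside -1 to 1 is refused whole. A call with a gripper value outside its range is refused whole. "hand" is the closure in counts, from 0 (fully open) to 255 (shut), set as the call begins (left out, the last holds). The fingers move at their own pace and stop on an object; "force" is the grip in N (left out, the last holds). Time passes only in rows, so rows that do not move let the fingers close. It gives the time, the measured TCP pose, the force, the opening and the grip force at its end, in the units of the state.
- observe(): the state, without advancing time (a new reading comes with each control period).
- get_image(name): name is "scene" or "side" or "wrist"; returns (picture, depth): 420x560x3 uint8, red, green, blue; 420x560 float32, m along the optical axis (not along the pixel's ray), 0 where there is no reading.
- camera_model(name): a dict with "mtx" (3x3 intrinsics, pixels), "R" (3x3) and "t" (3): a world point X has camera coordinates R X + t. Camera axes: x right, y down, z forward; pixel columns grow to the right and rows downward; lengths in m; the calibration is good to about 2 mm. The wrist camera is an equidistant fisheye: a pixel r from the principal point sees the ray r / f radians off the axis. A picture is of the moment at which its call begins: read the wrist's pose just before it. camera_model takes no time and is no camera call; for the wrist camera it gives the pose at the moment of the call.
- sign_off(): hands the job in; it is judged then, once.
The state is a dict: "t": time; "joint_pos": joint angles; "joint_vel": joint speeds; "effort": joint torques, N m; "ee_pos": TCP position; "orientation": TCP orientation; "contact_force": force on the tool from outside, world axes, zero at the start; "moment": the same for the moment, N m; "width": opening from 0.0 (shut) to 1.0 (fully open); "grip_force": force on a finger pad.
Only numpy, scipy, OpenCV 4.12 (cv2) and the standard library are available. Lean on these libraries where they do the work, as an engineer would, in place of code of your own. Each camera call takes 0.05 s, during which the arm holds its last target. There are 200 camera calls.

## Task

Load the steel grinding jar into the shaker mill: lay the standing jar on its side in the mill's two V saddles, between the fixed stop and the open plunger, then swing the clamp lever over until it snaps past centre onto its stop and the plunger holds the jar tight. Set the jar down with care, never letting it topple or drop, and leave the flask and the beaker where they stand.

Things in the scene. Friction and masses are not known exactly. Their poses are not given: they have to be found in the camera images.
- jar: closed steel grinding jar, 120 mm long, 0.3 to 0.55 kg, balanced about its middle; it stands on end on the bench. Origin: centre of its lower end face; z along its axis. Round body 42 mm in diameter between 14 mm thick hexagonal ends, 48 mm across flats, both alike (either may face the stop). Laid down it rests on its flats, axis 24 mm high, and does not roll
- jar_mid (a point): middle of the jar, on its axis, 60 mm from either end face
- mill: bench shaker mill, fixed; white housing 150 x 290 mm (y = -190 to +100), carriage top 66 mm above the bench. Origin: on the bench under the cradle point; y along the axis of the jar's place, towards the fixed stop; z up; x away from its control panel. Fixed stop: rubber face at y = +60 mm, block 56 mm wide, top 134 mm high. Plunger guide block at y = -88 to -102 mm, 44 mm wide, top 120 mm high
- cradle (a point): centre of the clamped jar: 102 mm above the bench, 60 mm from the stop face. Two rubber-lined 90 degree V saddles, 12 mm thick, 68 mm wide, at y = -26 and +26 mm carry the round body; their edges end 5 mm below the jar's axis; 40 mm clear between them for fingers. Open, the clamp leaves 8 mm or more of play on the -y side: set the jar's middle 2 to 6 mm to -y; the plunger pushes it home
- clamp_lever (a joint): toggle lever angle in rad about the mill's x axis: 0 open, 1.70 on its end stop, dead centre 1.45; starts at 0 to 0.25, handle up. At value v the handle points along (0, cos(1.30+v), sin(1.30+v)) in the mill's frame, so it ends nearly level, away from the jar. With the jar in, the handle needs up to 4 N before centre; past centre it runs on to 1.70 by itself. Friction holds it while free
- lever_grip (a point): middle of the lever's black grip, 85 mm from the pivot, moves with the lever; the grip is a round sleeve 15 to 18 mm thick, from 44 to 110 mm from the pivot
- lever_hinge (a point): pivot of the lever, at y = -155 mm in the mill's frame, 102 mm above the bench, between two cheeks 36 mm wide over all that rise to 116 mm
- clamp_pad: rubber pad 32 mm in diameter on the plunger's end, pushed 17.5 mm along the mill's +y by the lever; sprung, it presses with about 35 N on the clamped jar. Origin at the plunger's tail pin, 56 mm behind the pad's face
- conical_flask: bystander: glass conical flask, 52 mm wide, 88 mm tall; origin under its centre
- beaker: bystander: glass beaker, 53 mm wide, 68 mm tall; origin under its centre
Mind the look-alikes: they are no part of the job. Leave any red look-alike of the jar alone.

How it is judged:
By the outcome, as a careful person would: the job done as asked, in the order asked, and still so for the second after the job is handed in, with the robot touching nothing.
It also fails if it takes over 64 s, if anything falls off the work surface, if the arm or the gripper's body presses on something with over 40 N, if the wrist force passes 120 N, or if a joint passes its speed limit or range.

## Working session

There is one attempt and no reset: what is moved stays moved. The work goes in short steps, Python scripts to look and compute and a tool call to move; the robot and the scene stay as the last step left them, time stands still between calls to the robot, and variables do not carry over. Pictures are saved under pics/ and viewed, at most 10 in all, crops included, and the job is handed in when it is done.

Besides the shell and the picture viewer there is one more tool, called after ">>>" as a command line: name --pt "numbers of a row" for each row, then --argument value for the rest. step_arm: Moves the arm, as the interface text tells. Its arguments: {"type":"object","properties":{"slide":{"type":"array","items":{"type":"array","items":{"type":"number","minimum":-1,"maximum":1}}},"yaw":{"type":"array","items":{"type":"number","minimum":-1,"maximum":1}},"hand":{"type":"number"},"force":{"type":"number"}},"required":["slide","yaw"]}

```bash
mkdir -p pics; ls; python3 - <<'E'
from workcell import *
import cv2,numpy as np
print(observe())
for n in ["scene","side"]:
    p,d=get_image(n); cv2.imwrite(f"pics/{n}0.png",p[:,:,::-1]); np.savez(f"{n}0.npz",p=p,d=d,**camera_model(n)); m=camera_model(n); print(n,m["mtx"].tolist(),(-m["R"].T@m["t"]).round(3), m["R"].round(2).tolist())
p,d=get_image("wrist");cv2.imwrite(f"pics/wrist0.png",p[:,:,::-1])
print(camera_model("wrist"))
E
```

```text
pics
{'t': 0.0, 'joint_pos': array([-1.43420513e+00,  2.17772676e-01,  1.61495677e+00,  2.74605267e-06,
        1.31127783e+00, -1.12184435e-01]), 'joint_vel': array([ 1.54153548e-03, -1.32416614e-03, -4.95929940e-04, -2.15279489e-04,
       -2.96165206e-04,  5.30587644e-05]), 'effort': array([-8.78741539e-04, -3.96846199e+01, -3.03855765e+01, -2.56013418e-04,
        9.77073214e-03, -8.82426036e-06]), 'ee_pos': array([ 0.15380495, -0.6049313 ,  0.22994496]), 'orientation': array([-3.11492441e+00, -3.89468266e-01,  4.20850632e-05]), 'contact_force': array([0.41459233, 0.40556524, 0.10589104]), 'moment': array([-0.09469486, -0.00654597, -0.02409341]), 'grip_force': 0.0, 'width': 1.001909523603613}
scene [[544.3184179324311, 0.0, 276.3147562071994], [0.0, 544.3184179324311, 208.89717756324947], [0.0, 0.0, 1.0]] [-0.335  1.05   1.47 ] [[-0.78, -0.63, -0.0], [-0.45, 0.57, -0.69], [0.43, -0.53, -0.73]]
side [[462.49726080247933, 0.0, 278.7583190813413], [0.0, 462.49726080247933, 211.32199917203445], [0.0, 0.0, 1.0]] [ 0.314 -1.328  0.72 ] [[0.99, -0.11, 0.01], [-0.03, -0.39, -0.92], [0.1, 0.91, -0.39]]
{'mtx': array([[325.1922621 ,   0.        , 279.93802683],
       [  0.        , 325.1922621 , 213.89953603],
       [  0.        ,   0.        ,   1.        ]]), 'R': array([[ 0.24649834, -0.96914191, -0.00158784],
       [-0.92353951, -0.23539554,  0.30276017],
       [-0.29379134, -0.07316345, -0.95306545]]), 't': array([-0.62392503, -0.03959001,  0.38030038])}
```

View pics/scene0.png

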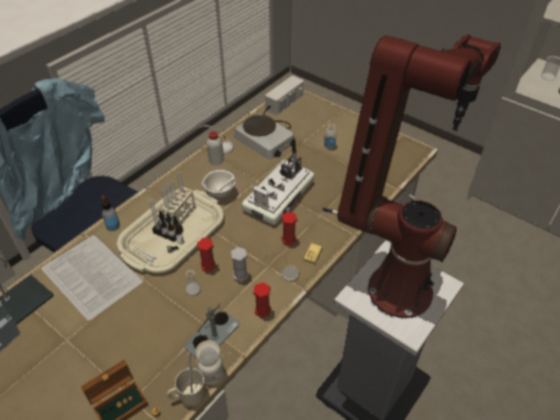

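View pics/side0.png

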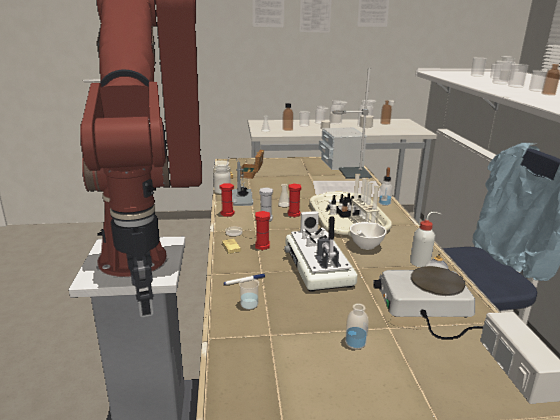

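The scene view shows the steel jar at about (240,263), red look-alikes at (206,255), (289,228) and (262,300), and the mill at about (280,190). In the side view the jar is at (266,200), the mill at (320,255) and the lever at (331,232).

```bash
python3 - <<'E'
import cv2,numpy as np
a=cv2.imread("pics/scene0.png")[140:310,180:330]; b=cv2.imread("pics/side0.png")[170:310,205:375]
a=cv2.resize(a,(480,544),interpolation=cv2.INTER_CUBIC); 
cv2.imwrite("pics/c1.png",a); cv2.imwrite("pics/c2.png",cv2.resize(b,None,fx=4,fy=4,interpolation=cv2.INTER_CUBIC))
for n,pts in dict(scene=[(240,250),(240,255),(240,263),(240,270),(280,190),(262,205),(292,165),(289,215),(206,243),(192,290),(330,135)],side=[(266,195),(266,205),(310,223),(331,222),(331,235),(320,265),(249,295),(284,197)]).items():
    f=np.load(n+"0.npz");K=f["mtx"]
    for u,v in pts:
        z=f["d"][v,u]; c=np.array([(u-K[0,2])/K[0,0],(v-K[1,2])/K[1,1],1])*z
        print(n,u,v,z.round(3),(f["R"].T@(c-f["t"])).round(3),f["p"][v,u])
E
```

```text
scene 240 250 1.743 [0.452 0.265 0.116] [173 166 159]
scene 240 255 1.722 [0.435 0.283 0.121] [171 163 157]
scene 240 263 1.741 [0.432 0.289 0.089] [81 77 72]
scene 240 270 1.767 [0.433 0.291 0.053] [79 73 69]
scene 280 190 1.995 [ 0.551 -0.065  0.071] [159 153 143]
scene 262 205 1.949 [0.556 0.031 0.067] [105 101  93]
scene 292 165 2.047 [ 0.582 -0.176  0.099] [88 84 80]
scene 289 215 1.833 [0.417 0.054 0.126] [173  43  39]
scene 206 243 1.756 [0.553 0.315 0.122] [176  44  39]
scene 192 290 1.745 [0.515 0.433 0.026] [147 141 129]
scene 330 135 2.211 [ 0.59  -0.44   0.073] [126 118 105]
side 266 195 1.695 [0.443 0.25  0.111] [129 125 124]
side 266 205 1.718 [0.443 0.257 0.069] [147 143 140]
side 310 223 1.494 [0.566 0.012 0.102] [35 34 35]
side 331 222 1.263 [ 0.584 -0.2    0.201] [28 28 27]
side 331 235 1.276 [ 0.586 -0.202  0.162] [29 28 32]
side 320 265 1.304 [ 0.558 -0.207  0.072] [80 78 76]
side 249 295 1.202 [ 0.354 -0.306  0.049] [172 191 188]
side 284 197 1.868 [0.528 0.4   0.042] [193 183 166]
```

View pics/c1.png

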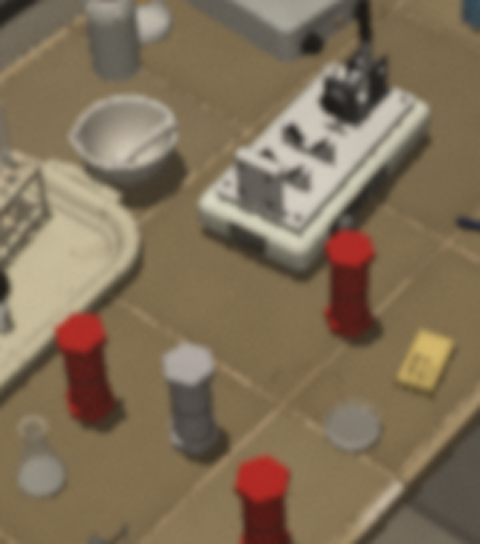

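View pics/c2.png

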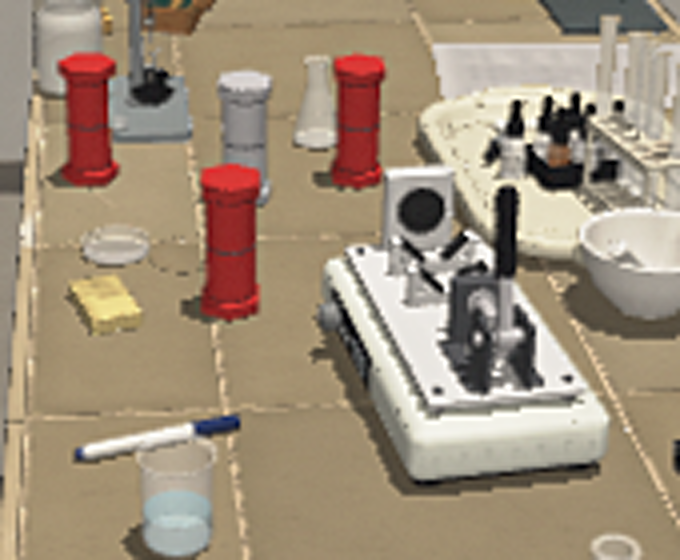

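The crops show three red look-alikes around the steel jar. The mill's panel faces the robot, its stop is at the +y end and the lever at the −y end, so the mill axes nearly match the world axes. The tool can only point down, so I will tilt the jar over its bottom edge while it pivots between the pads, then regrip it lying down. I move above the jar first.

>>> step_arm --pt "0.334 -0.345 -0.1" --pt "0.334 -0.345 -0.1" --pt "0.334 -0.345 -0.1" --pt "0.334 -0.345 -0.1" --pt "0.334 -0.345 -0.1" --pt "0.334 -0.345 -0.1" --pt "0.334 -0.345 -0.1" --pt "0.334 -0.345 -0.1" --pt "0.334 -0.345 -0.1" --pt "0.334 -0.345 -0.1" --pt "0.334 -0.345 -0.1" --pt "0.334 -0.345 -0.1" --yaw '[0, 0, 0, 0, 0, 0, 0, 0, 0, 0, 0, 0]'

```text
t: 1.15
ee_pos: [0.3834, -0.2039, 0.3275]
orientation: [3.117, 0.389, 0.0]
contact_force: [0.6, -0.5, 0.0]
width: 1.002
grip_force: 0.0
```

>>> step_arm --pt "0.141 -0.454 0" --pt "0.141 -0.454 0" --pt "0.141 -0.454 0" --pt "0.141 -0.454 0" --pt "0.141 -0.454 0" --pt "0.141 -0.454 0" --pt "0.141 -0.454 0" --pt "0.141 -0.454 0" --pt "0.141 -0.454 0" --pt "0.141 -0.454 0" --yaw '[0, 0, 0, 0, 0, 0, 0, 0, 0, 0]'

```text
t: 1.98
ee_pos: [0.4024, 0.1759, 0.3272]
orientation: [3.117, 0.39, 0.001]
contact_force: [1.2, -0.8, 0.3]
width: 0.999
grip_force: 0.0
```

>>> step_arm --pt "0 0 0" --pt "0 0 0" --pt "0 0 0" --pt "0 0 0" --pt "0 0 0" --pt "0 0 0" --pt "0 0 0" --pt "0 0 0" --pt "0 0 0" --pt "0 0 0" --pt "0 0 0" --yaw '[-0.039, -0.039, -0.039, -0.039, -0.039, -0.039, -0.039, -0.039, -0.039, -0.039, -0.034]'

```text
t: 2.9
ee_pos: [0.4027, 0.1739, 0.3269]
orientation: [-2.203, -2.239, 0.001]
contact_force: [0.7, -0.0, 0.5]
width: 0.998
grip_force: 0.0
```

```bash
cat > h.py <<'E'
from workcell import *
import cv2,numpy as np
def ray(m,u,v,fish):
    K=m["mtx"];x=(u-K[0,2])/K[0,0];y=(v-K[1,2])/K[1,1]
    if fish:
        r=np.hypot(x,y);d=np.array([x*np.sinc(r/np.pi),y*np.sinc(r/np.pi),np.cos(r)])
    else: d=np.array([x,y,1.])
    return -m["R"].T@m["t"],m["R"].T@d
def onplane(m,u,v,z,fish=True):
    c,d=ray(m,u,v,fish);return c+d*(z-c[2])/d[2]
def depthpt(m,D,u,v,fish=True):
    c,d=ray(m,u,v,fish);dc=m["R"]@d;return c+d*D[v,u]/dc[2]
def proj(m,X,fish=True):
    p=m["R"]@np.asarray(X)+m["t"];K=m["mtx"]
    q=p[:2]/p[2]
    if fish:
        r=np.hypot(*p[:2]);q=p[:2]/r*np.arctan2(r,p[2])
    return q*K[0,0]+K[:2,2]
def snap(name,tag):
    m=camera_model(name);p,D=get_image(name);cv2.imwrite(f"pics/{tag}.png",p[:,:,::-1]);np.savez(f"{tag}.npz",p=p,d=D,**m);return m,p,D
def psi():
    v=observe()["orientation"];R=cv2.Rodrigues(v)[0];return np.degrees(np.arctan2(R[1,0],R[0,0]))
E
python3 - <<'E'
from h import *
m,p,D=snap("wrist","w1"); print(psi(),observe()["ee_pos"],-m["R"].T@m["t"],proj(m,[.444,.27,.12]))
E
```

```text
91.070434820814 [0.40272905 0.1739035  0.32689639] [0.40155814 0.25157639 0.47007781] [320.4773642   97.79812397]
```

View pics/w1.png

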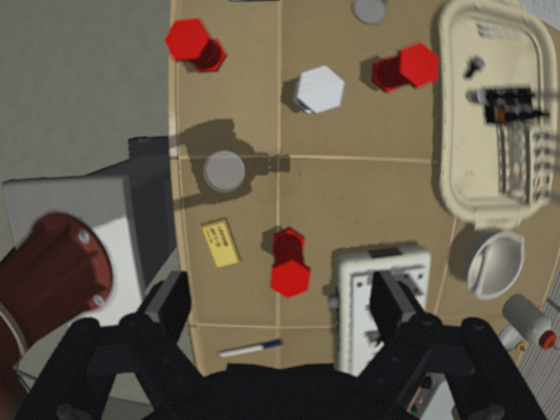

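The wrist view shows the steel jar's top hexagon at (320,90). Red jars are at (290,275), (418,65) and (188,40), the flask rim is at (370,10), and the mill's stop end is at (385,260).

```bash
python3 - <<'E'
from h import *
f=np.load("w1.npz");m=f;p=f["p"];D=f["d"]
g=p.astype(int); mask=((g.min(2)>170)).astype(np.uint8); mask[:, :270]=0;mask[:,370:]=0;mask[140:]=0;mask[:50]=0
n,l,s,c=cv2.connectedComponentsWithStats(mask);print(s,c)
k=1+np.argmax(s[1:,4]);cs=max(cv2.findContours((l==k).astype(np.uint8),0,1)[0],key=len)[:,0]
def hexfit(z):
    P=np.array([onplane(m,u,v,z)[:2] for u,v in cs]);ce=cv2.minAreaRect((P*1e4).astype(np.float32))[0]
    a=cv2.moments((P*1e4).astype(np.float32).reshape(-1,1,2));ce=np.array([a["m10"],a["m01"]])/a["m00"]/1e4
    q=P-ce;
    best=min(range(0,600),key=lambda t:max(np.ptp(q@[np.cos(x),np.sin(x)]) for x in np.radians(t/10+np.array([0,60,120]))))
    print("ctr",ce,"flat normal deg",best/10,[np.ptp(q@[np.cos(x),np.sin(x)]).round(4) for x in np.radians(best/10+np.array([0,60,120,30]))],"R",np.hypot(*q.T).mean())
hexfit(.12)
print(depthpt(m,D,320,88))
d=D[l==k];print(np.median(d))
# side/scene heights of top: triangulate with scene cam
S=np.load("scene0.npz")
gs=S["p"].astype(int);mk=(gs.min(2)>140).astype(np.uint8);mk[:,:228]=0;mk[:,252:]=0;mk[:244]=0;mk[265:]=0
n,l2,s2,c2=cv2.connectedComponentsWithStats(mk);print(s2,c2)
k=1+np.argmax(s2[1:,4]);a,da=ray(S,*c2[k],False);u=cs.mean(0);b,db=ray(m,*u,True)
A=np.c_[da,-db];x=np.linalg.lstsq(A,b-a,rcond=None)[0];print("tri",a+da*x[0],b+db*x[1])
E
```

```text
[[     0      0    560    420 233697]
 [   298     67     46     45   1499]
 [   307    111      3      2      4]] [[279.23686654 210.27564325]
 [320.44696464  88.83789193]
 [308.         111.25      ]]
ctr [0.44392514 0.2798479 ] flat normal deg 51.1 [np.float64(0.0449), np.float64(0.045), np.float64(0.0449), np.float64(0.0496)] R 0.023126968779058527
[0.44322597 0.28060768 0.12011441]
0.32468852
[[     0      0    560    420 235082]
 [   232    248     14     11    118]] [[279.5206864  209.47813529]
 [238.28813559 253.05932203]]
tri [0.44482524 0.28063547 0.12112476] [0.44351027 0.27970936 0.12089216]
```

>>> step_arm --pt "0 0 0" --pt "0 0 0" --pt "0 0 0" --pt "0.21 0.191 0.3" --pt "0.21 0.191 0.3" --pt "0.21 0.191 0.3" --pt "0.21 0.191 0.3" --pt "0.21 0.191 0.3" --pt "0 0 0" --pt "0 0 0" --yaw '[-0.038, -0.038, -0.035, 0, 0, 0, 0, 0, 0, 0]'

```text
t: 3.78
ee_pos: [0.4435, 0.2793, 0.2048]
orientation: [-1.788, -2.58, 0.008]
contact_force: [0.5, -0.8, 1.4]
width: 1.002
grip_force: 0.0
```

```bash
python3 - <<'E'
from h import *
print(psi(),observe()["ee_pos"])
m,p,D=snap("wrist","w2");
# hexagon top now
g=p.astype(int);mask=(g.min(2)>165).astype(np.uint8)
u,v=proj(m,[.444,.28,.12]);print(u,v)
mask[:int(max(v-70,0))]=0;mask[int(v+70):]=0;mask[:,:int(u-75)]=0;mask[:,int(u+75):]=0
n,l,s,c=cv2.connectedComponentsWithStats(mask);k=1+np.argmax(s[1:,4]);print(s[k],c[k],onplane(m,*c[k],.12))
cs=max(cv2.findContours((l==k).astype(np.uint8),0,1)[0],key=len)[:,0]
P=np.array([onplane(m,a,b,.12)[:2] for a,b in cs])
for t in range(96,128,4): print(t,[np.ptp(P@[np.cos(x),np.sin(x)]).round(4) for x in np.radians(t+np.array([0,60,120]))])
E
```

```text
110.5565248800347 [0.44351345 0.27928876 0.20476857]
281.56373475023236 219.79067251150968
[272 224  44  26 610] [292.16065574 239.1       ] [0.45693697 0.26840099 0.12      ]
96 [np.float64(0.0268), np.float64(0.0191), np.float64(0.0352)]
100 [np.float64(0.0252), np.float64(0.0194), np.float64(0.0355)]
104 [np.float64(0.0235), np.float64(0.02), np.float64(0.0357)]
108 [np.float64(0.0216), np.float64(0.0204), np.float64(0.0359)]
112 [np.float64(0.0201), np.float64(0.0217), np.float64(0.036)]
116 [np.float64(0.0193), np.float64(0.0233), np.float64(0.0359)]
120 [np.float64(0.0185), np.float64(0.0251), np.float64(0.0357)]
124 [np.float64(0.0178), np.float64(0.0267), np.float64(0.0352)]
```

>>> step_arm --pt "0 0.005 0.4" --pt "0 0.005 0.4" --pt "0 0 0.4" --pt "0 0 0.4" --pt "0 0 0.24" --pt "0 0 0" --yaw '[-0.003, 0, 0, 0, 0, 0]'

```text
t: 4.33
ee_pos: [0.4431, 0.2775, 0.0574]
orientation: [-1.778, -2.586, 0.009]
contact_force: [-1.1, -1.3, -0.5]
width: 1.001
grip_force: 0.0
```

>>> step_arm --pt "0 0 0" --pt "0 0 0" --pt "0 0 0" --pt "0 0 0" --pt "0 0 0" --pt "0 0 0" --pt "0 0 0" --pt "0 0 0" --pt "0 0 0" --pt "0 0 0" --yaw '[0, 0, 0, 0, 0, 0, 0, 0, 0, 0]' --hand 255 --force 20

```text
t: 5.17
ee_pos: [0.448, 0.2808, 0.0634]
orientation: [1.776, 2.588, 0.007]
contact_force: [-1.1, -0.1, 6.7]
width: 0.594
grip_force: 19.7
```

```bash
python3 - <<'E'
from h import *
print(psi(),observe())
m,p,D=snap("wrist","w3"); m2,p2,D2=snap("side","s3"); m3,p3,D3=snap("scene","n3")
c=p[100:420,120:440]; u,v=proj(m2,[.444,.28,.08],False).astype(int); u3,v3=proj(m3,[.444,.28,.08],False).astype(int)
r=lambda a:cv2.resize(a,(380,380),interpolation=cv2.INTER_CUBIC)
cv2.imwrite("pics/j3.png",np.hstack([r(c),r(p2[v-45:v+45,u-45:u+45])])[:,:,::-1])
E
```

```text
111.09883636988064 {'t': 5.1667, 'joint_pos': array([ 4.27110746e-01,  2.23053437e-01,  1.95760788e+00, -8.15119644e-05,
        9.55737819e-01,  5.89140629e-02]), 'joint_vel': array([-1.20773817e-03, -4.06294888e-04, -1.31459364e-03, -5.93718377e-05,
       -1.46758403e-03, -1.57899436e-04]), 'effort': array([-1.26992846e-01, -3.08643937e+01, -2.28531790e+01,  4.73036853e-03,
       -4.68768161e-01,  3.51336394e-04]), 'ee_pos': array([0.44804255, 0.28080376, 0.06338697]), 'orientation': array([1.77563157, 2.58833801, 0.006927  ]), 'contact_force': array([-1.11472134, -0.06547906,  6.67437358]), 'moment': array([-0.08210052,  0.19305279, -0.00441302]), 'grip_force': 19.65326358214952, 'width': 0.5938209584793971}
```

View pics/j3.png

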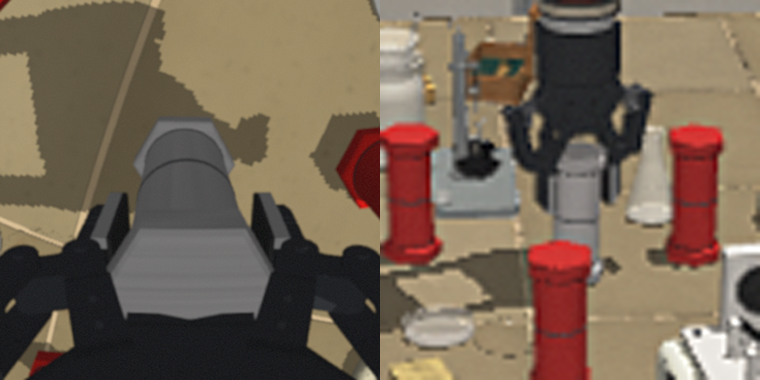

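The links pinch the top hexagon's corners before the pads reach the body (the width is 50 mm, not 42). I'll open and regrip higher, with the pads directly on the hexagon's opposite corners. Tilting is also easier from there.

>>> step_arm --pt "0 0.06 0" --pt "0 0 0" --pt "0 0 0" --pt "0 0 0" --pt "0 0 0" --pt "0 0 0" --pt "0 0 -0.1" --pt "0 0 -0.1" --pt "0 0 -0.1" --pt "0 0 -0.1" --pt "0 0 0" --pt "0 0 0" --yaw '[0, 0, 0, 0, 0, 0, 0, 0, 0, 0, 0, 0]' --hand 0

```text
t: 6.32
ee_pos: [0.4513, 0.282, 0.0937]
orientation: [1.776, 2.589, 0.004]
contact_force: [-0.3, -0.3, 0.7]
width: 1.001
grip_force: 0.2
```

>>> step_arm --pt "0 0 0" --pt "0 0 0" --pt "0 0 0" --pt "0 0 0" --pt "0 0 0" --pt "0 0 0" --pt "0 0 0" --pt "0 0 0" --pt "0 0 0" --pt "0 0 0" --yaw '[0, 0, 0, 0, 0, 0, 0, 0, 0, 0]' --hand 255 --force 20

```text
t: 7.15
ee_pos: [0.4501, 0.2814, 0.0921]
orientation: [-1.777, -2.59, 0.001]
contact_force: [-1.6, -1.5, 3.1]
width: 0.638
grip_force: 20.3
```

```bash
python3 - <<'E'
from h import *
print(psi(),observe()["moment"])
m,p,D=snap("wrist","w4"); m2,p2,D2=snap("side","s4")
c=p[100:420,120:440]; u,v=proj(m2,[.444,.28,.08],False).astype(int)
r=lambda a:cv2.resize(a,(380,380),interpolation=cv2.INTER_CUBIC)
cv2.imwrite("pics/j4.png",np.hstack([r(c),r(p2[v-45:v+45,u-45:u+45])])[:,:,::-1])
E
```

```text
111.09901571281716 [-0.20299202  0.56311431  0.02519944]
```

View pics/j4.png

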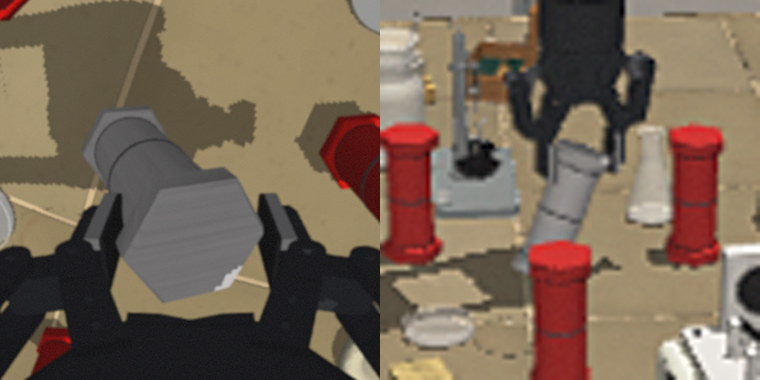

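Left: the jar's top is between the pads, but it is now leaning sideways (along tool y) by a fair angle, with the lower end to the left. I'll measure the lean before doing anything.

```bash
python3 - <<'E'
from h import *
f=np.load("w4.npz");m=f;D=f["d"];g=f["p"].astype(int)
# 3D of all pixels in crop
us,vs=np.meshgrid(np.arange(180,360),np.arange(180,370))
K=m["mtx"];x=(us-K[0,2])/K[0,0];y=(vs-K[1,2])/K[1,1];r=np.hypot(x,y)
d=np.stack([x*np.sinc(r/np.pi),y*np.sinc(r/np.pi),np.cos(r)],-1)
z=D[180:370,180:360]; X=(d*(z/d[...,2])[...,None]-m["t"])@m["R"]
c=np.array([.448,.281]);
G=g[180:370,180:360]; sat=G.max(2)-G.min(2)
sel=(X[...,2]>.008)&(X[...,2]<.16)&(np.hypot(*(X[...,:2]-c).transpose(2,0,1))<.08)&(sat<25)&(G.max(2)>55)&(z>0)
P=X[sel];print(len(P),P.min(0),P.max(0))
# top face: RANSAC plane
rng=np.random.default_rng(0);best=0
for _ in range(500):
    a=P[rng.choice(len(P),3,False)];n=np.cross(a[1]-a[0],a[2]-a[0]);L=np.linalg.norm(n)
    if L<1e-5: continue
    n/=L; i=abs((P-a[0])@n)<.001
    if abs(n[2])>.5 and i.sum()>best: best=i.sum();bi=i
T=P[bi];ce=T.mean(0);n=np.linalg.svd(T-ce)[2][2];n*=np.sign(n[2])
print("top",best,ce,"normal",n,"tilt",np.degrees(np.arccos(n[2])),"az",np.degrees(np.arctan2(n[1],n[0])))
print("bottom centre",ce-.12*n, "lowest", (ce-.12*n)[2]-.0277*np.hypot(n[0],n[1]))
ax=lambda p:np.array([np.cos(p),np.sin(p)])
# body points
Q=P[(P-ce)@n<-.03];print(len(Q));
if len(Q)>50:
  q=Q.mean(0);print("body mean",q,"pcadir",np.linalg.svd(Q-q)[2][0])
print("red?",observe()["contact_force"],observe()["ee_pos"])
E
```

```text
15706 [0.38820806 0.24424299 0.00804101] [0.48169601 0.30991012 0.14187953]
top 7830 [0.45081702 0.28483184 0.12185552] normal [0.34233807 0.13153841 0.93032376] tilt 21.51466070914039 az 21.01854310488221
bottom centre [0.40973645 0.26904723 0.01021666] lowest 5.798613878877333e-05
4112
body mean [0.41507101 0.28490973 0.0573351 ] pcadir [0.34360052 0.16674389 0.92419433]
red? [-3.16248386 -0.1523644   2.92873423] [0.45010302 0.28141002 0.09203864]
```

The top centre is at (0.451,0.285), the lean is 21.5° along tool +y, and the bottom corner is still on the bench. That is just short of tipping. I'll loosen to a cage about 3 mm wide and walk the jar back upright between the pads.

>>> step_arm --pt "0 0 0" --pt "0 0 0" --pt "0 0 0" --pt "0 -0.02 0" --pt "0 -0.04 0" --pt "0 -0.04 0" --yaw '[0, 0, 0, 0, 0, 0]' --hand 78

```text
t: 7.75
ee_pos: [0.4425, 0.2784, 0.0919]
orientation: [-1.777, -2.59, 0.0]
contact_force: [-1.3, 0.2, -0.2]
width: 0.693
grip_force: 0.1
```

```bash
cat > jar.py <<'E'
from h import *
def fit(tag,c,rad=.08):
    m,p,D=snap("wrist",tag);g=p.astype(int)
    us,vs=np.meshgrid(np.arange(560),np.arange(420))
    K=m["mtx"];x=(us-K[0,2])/K[0,0];y=(vs-K[1,2])/K[1,1];r=np.hypot(x,y)
    d=np.stack([x*np.sinc(r/np.pi),y*np.sinc(r/np.pi),np.cos(r)],-1)
    X=(d*(D/d[...,2])[...,None]-m["t"])@m["R"]
    sel=(X[...,2]>.008)&(X[...,2]<.16)&(np.hypot(*(X[...,:2]-c).transpose(2,0,1))<rad)&(g.max(2)-g.min(2)<25)&(g.max(2)>55)&(D>0)
    P=X[sel];rng=np.random.default_rng(0);best=0
    for _ in range(500):
        a=P[rng.choice(len(P),3,False)];n=np.cross(a[1]-a[0],a[2]-a[0]);L=np.linalg.norm(n)
        if L<1e-5: continue
        n/=L;i=abs((P-a[0])@n)<.001
        if abs(n[2])>.5 and i.sum()>best: best=i.sum();bi=i
    T=P[bi];ce=T.mean(0);n=np.linalg.svd(T-ce)[2][2];n*=np.sign(n[2])
    o=observe();s=np.radians(psi());tx=np.array([np.cos(s),np.sin(s),0]);ty=np.array([np.sin(s),-np.cos(s),0])
    print("top",best,ce.round(4),"n",n.round(3),"lean tool x/y deg",np.degrees(np.arcsin([n@tx,n@ty])).round(1),"lowest",((ce-.12*n)[2]-.0277*np.hypot(*n[:2])).round(4))
    q=(ce-o["ee_pos"]);print("top rel TCP tool",(q@tx).round(4),(q@ty).round(4),"psi",psi(),"ee",o["ee_pos"].round(4),"F",o["contact_force"].round(1),"w",o["width"])
    e=np.c_[(T-ce)@tx,(T-ce)@ty];t=min(np.arange(0,60,1.),key=lambda t:sum(np.ptp(e@[np.cos(a),np.sin(a)]) for a in np.radians(t+np.array([0,60,120]))))
    print("flat normal rel tool x (mod60, toward tool y)",t,[np.ptp(e@[np.cos(a),np.sin(a)]).round(4) for a in np.radians(t+np.array([0,60,120]))])
E
python3 -c "
from jar import *
fit('w5',[.448,.281])"
```

```text
top 8504 [0.4402 0.2827 0.1231] n [0.253 0.115 0.961] lean tool x/y deg [ 1.  16.1] lowest 0.0001
top rel TCP tool 0.0048 0.0003 psi 111.10009043412869 ee [0.4416 0.2781 0.0917] F [-0.9 -0.4  0. ] w 0.6961445464642756
flat normal rel tool x (mod60, toward tool y) 27.0 [np.float64(0.0532), np.float64(0.0793), np.float64(0.0532)]
```

>>> step_arm --pt "0 -0.04 0" --pt "0 -0.04 0" --pt "0 -0.04 0" --pt "0 -0.04 0" --pt "0 -0.04 0" --pt "0 -0.04 0" --pt "0 -0.04 0" --pt "0 -0.04 0" --pt "0 -0.04 0" --pt "0 -0.03 0" --pt "0 0 0" --yaw '[0, 0, 0, 0, 0, 0, 0, 0, 0, 0, 0]'

```text
t: 8.72
ee_pos: [0.4131, 0.2671, 0.092]
orientation: [-1.777, -2.59, 0.001]
contact_force: [-0.6, -0.6, -0.4]
width: 0.697
grip_force: 0.5
```

```bash
sed -i 's/    T=P\[bi\];ce=T.mean(0);n=/    T=P[bi];T=T[np.linalg.norm(T-np.median(T,0),axis=1)<.031];ce=T.mean(0);n=/' jar.py; python3 -c "
from jar import *
fit('w6',[.413,.268])"
```

```text
top 8287 [0.4102 0.2693 0.1205] n [0.    0.006 1.   ] lean tool x/y deg [0.3 0.1] lowest 0.0004
top rel TCP tool 0.0031 -0.0023 psi 111.09603091918926 ee [0.4134 0.2672 0.0922] F [-1.  -0.4 -0.1] w 0.6926930722906769
flat normal rel tool x (mod60, toward tool y) 1.0 [np.float64(0.0478), np.float64(0.0528), np.float64(0.0543)]
```

The jar stands upright again at (0.410,0.269) with its flats aligned to the tool. I'll centre on it, lower a little, close, and check.

>>> step_arm --pt "0.04 -0.03 0.04" --pt "0 0 0" --pt "0 0 0" --pt "0 0 0" --pt "0 0 0" --pt "0 0 0" --pt "0 0 0" --yaw '[0, 0, 0, 0, 0, 0, 0]' --hand 255 --force 20

```text
t: 9.35
ee_pos: [0.4121, 0.2699, 0.0912]
orientation: [1.775, 2.589, 0.003]
contact_force: [-2.0, -3.1, 9.7]
width: 0.638
grip_force: 19.4
```

```bash
python3 -c "
from jar import *
fit('w7',[.411,.268])"
```

```text
top 8272 [0.411  0.2722 0.1209] n [0.013 0.03  0.999] lean tool x/y deg [1.4 1.3] lowest 0.0001
top rel TCP tool 0.0025 -0.0001 psi 111.12128220963776 ee [0.4121 0.2699 0.0912] F [-1.3 -2.   9.9] w 0.6293566369386356
flat normal rel tool x (mod60, toward tool y) 21.0 [np.float64(0.0529), np.float64(0.0588), np.float64(0.0537)]
```

Gripped upright. Now the first third of the tilt.

>>> step_arm --pt "-0.093 0 -0.014" --pt "-0.093 0 -0.014" --pt "-0.094 0 -0.001" --pt "-0.094 0 -0.001" --pt "-0.094 0 0.011" --pt "-0.094 0 0.011" --pt "-0.092 0 0.023" --pt "-0.092 0 0.023" --pt "0 0 0" --yaw '[0, 0, 0, 0, 0, 0, 0, 0, 0]'

```text
t: 10.15
ee_pos: [0.4338, 0.2127, 0.0868]
orientation: [1.777, 2.587, 0.002]
contact_force: [-0.4, -1.3, 7.3]
width: 0.634
grip_force: 21.6
```

```bash
python3 -c "
from jar import *
fit('w8',[.432,.213])"
```

```text
top 4851 [0.4331 0.2144 0.1191] n [ 0.187 -0.443  0.877] lean tool x/y deg [-28.7   0.9] lowest 0.0006
top rel TCP tool 0.0014 -0.0001 psi 111.03405586227183 ee [0.4337 0.2131 0.0869] F [-1.1 -1.   6.4] w 0.6307454470599915
flat normal rel tool x (mod60, toward tool y) 27.0 [np.float64(0.0488), np.float64(0.0587), np.float64(0.0499)]
```

>>> step_arm --pt "-0.088 0 0.033" --pt "-0.088 0 0.033" --pt "-0.082 0 0.045" --pt "-0.082 0 0.045" --pt "-0.076 0 0.056" --pt "-0.076 0 0.056" --pt "-0.068 0 0.065" --pt "-0.068 0 0.065" --pt "-0.059 0 0.073" --pt "-0.059 0 0.073" --pt "-0.048 0 0.08" --pt "-0.048 0 0.08" --pt "0 0 0" --yaw '[0, 0, 0, 0, 0, 0, 0, 0, 0, 0, 0, 0, 0]'

```text
t: 11.28
ee_pos: [0.4546, 0.1505, 0.0275]
orientation: [-1.777, -2.587, 0.003]
contact_force: [0.4, -1.1, -0.6]
width: 0.631
grip_force: 21.4
```

```bash
python3 - <<'E'
from h import *
print(observe()["ee_pos"],psi())
m,p,D=snap("wrist","w9"); m2,p2,D2=snap("side","s9"); m3,p3,_=snap("scene","n9")
u,v=proj(m2,[.45,.18,.04],False).astype(int)
r=lambda a:cv2.resize(a,(380,380),interpolation=cv2.INTER_CUBIC)
cv2.imwrite("pics/j9.png",np.hstack([r(p[60:420,100:460]),r(p2[v-50:v+50,u-50:u+50])])[:,:,::-1])
E
```

```text
[0.4546286  0.15051973 0.02745334] 111.01641285544275
```

View pics/j9.png

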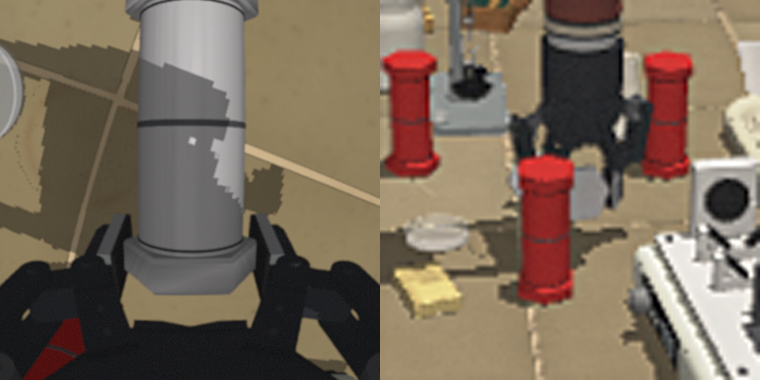

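The jar is tilted about 75° and held at its hexagonal end. I'll lay down the last part.

>>> step_arm --pt "-0.037 0 0.087" --pt "-0.037 0 0.087" --pt "-0.026 0 0.085" --pt "-0.02 0 0.045" --pt "-0.006 0 0.045" --pt "0 0 0.02" --pt "0 0 0" --yaw '[0, 0, 0, 0, 0, 0, 0]'

```text
t: 12.02
ee_pos: [0.4591, 0.1413, 0.0006]
orientation: [-1.776, -2.589, 0.003]
contact_force: [-4.3, -1.4, 7.3]
width: 0.629
grip_force: 22.0
```

>>> step_arm --pt "0 0 -0.03" --pt "0 0 0" --pt "0 0 0" --pt "0 0 0" --pt "0 0 0" --pt "0 0 0" --pt "0 0 0" --yaw '[0, 0, 0, 0, 0, 0, 0]' --hand 0

```text
t: 12.6
ee_pos: [0.4597, 0.1416, 0.0023]
orientation: [-1.777, -2.591, 0.0]
contact_force: [0.7, 0.1, 1.4]
width: 1.001
grip_force: 0.0
```

>>> step_arm --pt "0 0 -0.45" --pt "0 0 -0.45" --pt "0 0 -0.45" --pt "0 0 -0.45" --pt "0 0 -0.45" --pt "0 0 0" --yaw '[0, 0, 0, 0, 0, 0]'

```text
t: 13.1
ee_pos: [0.4654, 0.1425, 0.1911]
orientation: [1.77, 2.581, 0.017]
contact_force: [1.8, -0.1, 0.6]
width: 1.0
grip_force: 0.0
```

```bash
cat > lie.py <<'E'
from h import *
def lie(tag,zc=.024,c=(.43,.2),rad=.1,zlo=.012,zhi=.06):
    m,p,D=snap("wrist",tag);g=p.astype(int)
    us,vs=np.meshgrid(np.arange(560),np.arange(420))
    K=m["mtx"];x=(us-K[0,2])/K[0,0];y=(vs-K[1,2])/K[1,1];r=np.hypot(x,y)
    d=np.stack([x*np.sinc(r/np.pi),y*np.sinc(r/np.pi),np.cos(r)],-1)
    X=(d*(D/d[...,2])[...,None]-m["t"])@m["R"]
    sel=(X[...,2]>zlo)&(X[...,2]<zhi)&(np.hypot(*(X[...,:2]-np.array(c)).transpose(2,0,1))<rad)&(g.max(2)-g.min(2)<28)&(D>0)
    n,l,s,_=cv2.connectedComponentsWithStats(sel.astype(np.uint8));k=1+np.argmax(s[1:,4])
    P=X[l==k]; rc=cv2.minAreaRect((P[:,:2]*1e4).astype(np.float32));b=cv2.boxPoints(rc)/1e4
    e=max((b[1]-b[0],b[2]-b[1]),key=np.linalg.norm);a=np.degrees(np.arctan2(e[1],e[0]))%180
    ce=np.array(rc[0])/1e4;ax=np.array([np.cos(np.radians(a)),np.sin(np.radians(a))])
    s_=(P[:,:2]-ce)@ax
    o=observe();f=np.radians(psi());tx=np.array([np.cos(f),np.sin(f)]);ty=np.array([np.sin(f),-np.cos(f)])
    print("centre",ce.round(4),"size",(np.array(rc[1])/1e4).round(4),"axis deg",a.round(2),"tops -/mid/+",[np.percentile(P[abs(s_-q)<.006,2],97).round(4) for q in(-.052,-.03,0,.03,.052)])
    q=ce-o["ee_pos"][:2];print("centre rel TCP tool xy",(q@tx).round(4),(q@ty).round(4),"psi",psi(),o["ee_pos"].round(4),l[l==k].size)
    return m,p,D,X
E
python3 -c "
from lie import *
lie('w10')"
```

```text
centre [0.4394 0.1903] size [0.0542 0.1199] axis deg 110.67 tops -/mid/+ [np.float64(0.0495), np.float64(0.0463), np.float64(0.0462), np.float64(0.0462), np.float64(0.0496)]
centre rel TCP tool xy 0.0535 -0.0053 psi 111.10386858103473 [0.4636 0.1422 0.1878] 6162
```

The jar lies flat on its flats, centre (0.4394,0.1903), axis at 110.7°. Before regripping I'll look at the mill from above.

>>> step_arm --pt "-0.2 0.009 -0.4" --pt "-0.4 0.009 -0.3" --pt "-0.45 0.009 -0.2" --pt "-0.45 0.009 -0.2" --pt "-0.45 0.009 -0.2" --pt "-0.45 0.009 -0.2" --pt "-0.45 0.009 -0.2" --pt "-0.45 0.009 -0.1" --pt "-0.45 0.009 -0.05" --pt "-0.06 0 0" --pt "0 0 0" --yaw '[0, 0, 0, 0, 0, 0, 0, 0, 0, 0, 0]'

```text
t: 14.07
ee_pos: [0.5753, -0.1425, 0.3284]
orientation: [-1.78, -2.585, 0.001]
contact_force: [-1.1, 1.0, -0.6]
width: 0.998
grip_force: 0.0
```

```bash
python3 - <<'E'
from h import *
print(observe()["ee_pos"],psi())
m,p,D=snap("wrist","w11");print(proj(m,[.56,-.05,.066]))
for h in (.1,): pass
E
```

```text
[ 0.5753072  -0.14249855  0.32835145] 110.89778143726167
[295.73597554 102.83709175]
```

View pics/w11.png

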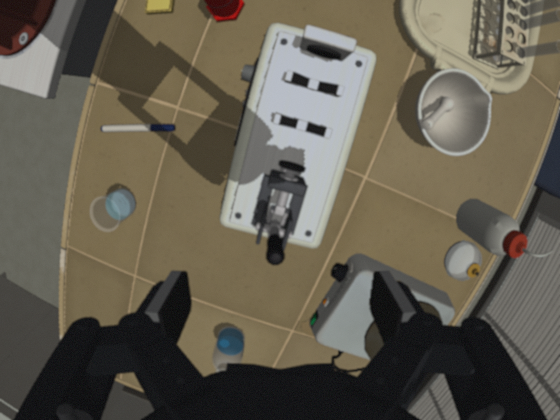

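The mill seen from above: housing corners near (275,25), (375,50), (222,222) and (318,247). The stop block is at (328,42), the V saddles at (312,85) and (300,125), the plunger pad at (290,168), and the lever grip at (275,248), pointing up and back.

```bash
python3 - <<'E'
from h import *
f=np.load("w11.npz");m=f;D=f["d"];g=f["p"].astype(int)
us,vs=np.meshgrid(np.arange(560),np.arange(420))
K=m["mtx"];x=(us-K[0,2])/K[0,0];y=(vs-K[1,2])/K[1,1];r=np.hypot(x,y)
d=np.stack([x*np.sinc(r/np.pi),y*np.sinc(r/np.pi),np.cos(r)],-1)
X=(d*(D/d[...,2])[...,None]-m["t"])@m["R"]
box=(vs<275)&(us>200)&(us<390)&(D>0)
def rect(sel,nm):
    n,l,s,_=cv2.connectedComponentsWithStats(sel.astype(np.uint8));k=1+np.argmax(s[1:,4]);P=X[l==k]
    rc=cv2.minAreaRect((P[:,:2]*1e4).astype(np.float32));b=cv2.boxPoints(rc)/1e4
    e=max((b[1]-b[0],b[2]-b[1]),key=np.linalg.norm);a=np.degrees(np.arctan2(e[1],e[0]))%180
    print(nm,s[k,4],(np.array(rc[0])/1e4).round(4),(np.array(rc[1])/1e4).round(4),"ang",a.round(2),"z",np.percentile(P[:,2],[5,50,95]).round(4));return np.array(rc[0])/1e4,a,P
c,a,P=rect(box&(X[...,2]>.02),"housing")
top=box&(X[...,2]>.06)&(X[...,2]<.072);rect(top,"carriage")
cs,as_,S=rect(box&(X[...,2]>.125)&(vs<70),"stop")
ya=np.radians(a);Y=np.array([np.cos(ya),np.sin(ya)]);Xm=np.array([Y[1],-Y[0]])
o=c+.045*Y;print("origin from housing",o)
L=lambda Q:np.c_[(Q[:,:2]-o)@Xm,(Q[:,:2]-o)@Y,Q[:,2]]
q=L(S);print("stop local x",q[:,0].min(),q[:,0].max(),"y",q[:,1].min(),q[:,1].max())
def ext(sel,nm):
    q=L(X[sel]);print(nm,len(q),np.percentile(q,[2,50,98],axis=0).round(4).tolist())
A=L(X.reshape(-1,3)).reshape(X.shape)
for y0 in(-.026,.026): ext(box&(abs(A[...,1]-y0)<.012)&(A[...,2]>.076)&(A[...,2]<.12),"saddle")
ext(box&(A[...,2]>.11)&(A[...,1]<-.08)&(A[...,1]>-.11),"guide")
ext(box&(A[...,2]>.13)&(A[...,1]<-.1),"lever")
q=L(X[box&(A[...,2]>.135)&(A[...,1]<-.1)]);ce=q.mean(0);dv=np.linalg.svd(q-ce)[2][0];print("lever dir",dv,"top",q[q[:,2].argmax()],ce)
E
```

```text
housing 24306 [ 0.5691 -0.0932] [0.1679 0.2902] ang 95.86 z [0.0489 0.0666 0.1323]
carriage 13970 [ 0.5777 -0.0923] [0.1169 0.2562] ang 95.83 z [0.0652 0.0666 0.0695]
stop 824 [0.5659 0.0255] [0.0566 0.0182] ang 6.45 z [0.129  0.1342 0.1358]
origin from housing [ 0.56454767 -0.04841055]
stop local x -0.019416317676053254 0.03719170471694383 y 0.06404066484110213 0.0827196280717289
saddle 591 [[-0.0233, -0.0318, 0.0778], [0.009, -0.0259, 0.0899], [0.0413, -0.0202, 0.0976]]
saddle 651 [[-0.0239, 0.0198, 0.0772], [0.009, 0.0253, 0.0891], [0.0411, 0.0317, 0.0978]]
guide 531 [[-0.0127, -0.1016, 0.1114], [0.0079, -0.0935, 0.1199], [0.0285, -0.0807, 0.1218]]
lever 513 [[0.0004, -0.147, 0.1355], [0.007, -0.1392, 0.2039], [0.0153, -0.1337, 0.2124]]
lever dir [0.03462773 0.04073569 0.99856974] top [ 0.01012625 -0.14263764  0.21344314] [ 0.00719681 -0.13936698  0.19256379]
```

Mill pose: cradle at (0.5734, −0.0475), axis at 95.9°, saddle edges about 97 mm high, carriage top 66.6 mm, lever value about 0.16. Now regrip the lying jar at its middle.

>>> step_arm --pt "0.5 -0.011 0" --pt "0.5 -0.011 0" --pt "0.5 -0.011 0" --pt "0.5 -0.011 0.1" --pt "0.5 -0.011 0.1" --pt "0.5 -0.011 0.15" --pt "0.5 -0.011 0.15" --pt "0.5 -0.011 0.15" --pt "0.49 -0.011 0.15" --pt "0 0 0.45" --pt "0 0 0.45" --pt "0 0 0.3" --pt "0 0 0" --pt "0 0 0" --yaw '[0.001, 0, 0, 0, 0, 0, 0, 0, 0, 0, 0, 0, 0, 0]'

```text
t: 15.28
ee_pos: [0.4368, 0.1923, 0.1685]
orientation: [-1.777, -2.586, 0.006]
contact_force: [0.5, -0.1, 0.7]
width: 0.997
grip_force: 0.0
```

```bash
python3 -c "
from lie import *
lie('w12',c=(.439,.19),rad=.075)"
```

```text
centre [0.44 0.19] size [0.0556 0.121 ] axis deg 110.88 tops -/mid/+ [np.float64(0.0496), np.float64(0.0464), np.float64(0.0462), np.float64(0.0464), np.float64(0.0497)]
centre rel TCP tool xy -0.0028 0.0001 psi 110.99028540912272 [0.439  0.1926 0.1707] 6542
```

>>> step_arm --pt "-0.035 0 0.45" --pt "0 0 0.45" --pt "0 0 0.45" --pt "0 0 0.4" --pt "0 0 0.2" --pt "0 0 0.09" --pt "0 0 0" --yaw '[0, 0, 0, 0, 0, 0, 0]'

```text
t: 15.92
ee_pos: [0.4414, 0.1894, 0.0076]
orientation: [-1.782, -2.587, -0.0]
contact_force: [0.3, -0.1, 0.2]
width: 1.001
grip_force: 0.0
```

>>> step_arm --pt "0 0 0" --pt "0 0 0" --pt "0 0 0" --pt "0 0 0" --pt "0 0 0" --pt "0 0 0" --pt "0 0 0" --pt "0 0 0" --yaw '[0, 0, 0, 0, 0, 0, 0, 0]' --hand 255 --force 60

```text
t: 16.58
ee_pos: [0.442, 0.1896, 0.0094]
orientation: [1.78, 2.587, 0.002]
contact_force: [-2.3, -0.9, 8.5]
width: 0.472
grip_force: 59.9
```

>>> step_arm --pt "0 0 -0.2" --pt "0 0 -0.4" --pt "0 0 -0.45" --pt "0 0 -0.45" --pt "0 0 -0.45" --pt "0 0 -0.45" --pt "0 0 0" --pt "0 0 0" --pt "0 0 0" --yaw '[0, 0, 0, 0, 0.02, 0.02, 0.02, 0.015, 0.009]'

```text
t: 17.33
ee_pos: [0.4406, 0.1893, 0.2002]
orientation: [2.108, 2.328, 0.002]
contact_force: [0.3, 0.0, -4.7]
width: 0.476
grip_force: 62.9
```

```bash
python3 - <<'E'
from h import *
o=observe();p=np.radians(psi());d=np.array([.5739,-.0525])-o["ee_pos"][:2]
tx=np.array([np.cos(p),np.sin(p)]);ty=np.array([np.sin(p),-np.cos(p)])
print(o["ee_pos"],psi(),"units",d@tx/.08,d@ty/.08,o["contact_force"],o["moment"],o["width"])
E
python3 -c "
from lie import *
z=observe()['ee_pos'][2]
lie('w13',c=tuple(observe()['ee_pos'][:2]),rad=.075,zlo=z,zhi=z+.06)"
```

```text
[0.44055751 0.18929835 0.20016483] 95.68259335542533 units -3.1726663810867355 1.3593118355973535 [ 0.28915651  0.01481013 -4.67593898] [ 0.01620525  0.00286924 -0.01518065] 0.4755584721377578
centre [0.4397 0.1973] size [0.1086 0.1077] axis deg 5.62 tops -/mid/+ [np.float64(0.2599), np.float64(0.2588), np.float64(0.2399), np.float64(0.2585), np.float64(0.26)]
centre rel TCP tool xy 0.0082 0.0005 psi 95.66198822346387 [0.4401 0.1891 0.1994] 31198
```

>>> step_arm --pt "-0.2 0.08 0" --pt "-0.36 0.155 0" --pt "-0.4 0.17 0" --pt "-0.4 0.17 0" --pt "-0.4 0.17 0" --pt "-0.4 0.17 0" --pt "-0.4 0.17 0" --pt "-0.36 0.155 0" --pt "-0.25 0.12 0" --pt "0 0 0" --pt "0 0 0" --pt "0 0 0" --yaw '[-0.001, 0, 0, 0, 0, 0, 0, 0, 0, 0, 0, 0]'

```text
t: 18.38
ee_pos: [0.5742, -0.0511, 0.1983]
orientation: [-2.101, -2.332, 0.001]
contact_force: [-0.3, 0.0, -3.8]
width: 0.471
grip_force: 62.6
```

```bash
cat > chk.py <<'E'
from h import *
# jar (light, above) vs stop in mill frame from wrist depth
o=observe();m,p,D=snap("wrist",f"c{int(o['t']*100)}");g=p.astype(int)
us,vs=np.meshgrid(np.arange(560),np.arange(420))
K=m["mtx"];x=(us-K[0,2])/K[0,0];y=(vs-K[1,2])/K[1,1];r=np.hypot(x,y)
d=np.stack([x*np.sinc(r/np.pi),y*np.sinc(r/np.pi),np.cos(r)],-1)
X=(d*(D/d[...,2])[...,None]-m["t"])@m["R"]
O=np.array([.5734,-.0475]);ya=np.radians(95.87);Y=np.array([np.cos(ya),np.sin(ya)]);Xm=np.array([Y[1],-Y[0]])
A=np.dstack([(X[...,:2]-O)@Xm,(X[...,:2]-O)@Y,X[...,2]])
za=o["ee_pos"][2]+.0146
def pr(sel,nm):
    q=A[sel&(D>0)]
    if len(q)>20: print(nm,len(q),"x",np.percentile(q[:,0],[2,50,98]).round(4),"y",np.percentile(q[:,1],[1,50,99]).round(4),"z",np.percentile(q[:,2],[2,50,98]).round(4))
zt=lambda a,b:(A[...,2]>a)&(A[...,2]<b)
pr(zt(za+.005,za+.03)&(A[...,1]>.035)&(A[...,1]<.0605)&(abs(A[...,0])<.027),"jar +y hex")
for yy in(.03,.038,.05): pr(zt(za-.005,za+.03)&(abs(A[...,1]-yy)<.003)&(abs(A[...,0])<.03),f"jar slice {yy}")
pr(zt(.125,.14)&(A[...,1]>.0585)&(A[...,1]<.09),"stop")
e=o["ee_pos"][:2]-O;print("TCP mill xy",e@Xm,e@Y,"z",o["ee_pos"][2],"psi",psi(),"F",o["contact_force"],"M",o["moment"])
E
python3 chk.py
```

```text
jar +y hex 7864 x [-0.0218  0.0004  0.0225] y [0.0353 0.0495 0.058 ] z [0.2192 0.2345 0.2384]
jar slice 0.03 1504 x [-0.0184  0.0001  0.0194] y [0.0271 0.03   0.0329] z [0.2207 0.2322 0.235 ]
jar slice 0.038 1614 x [-0.0184  0.0005  0.0193] y [0.0351 0.038  0.0409] z [0.2211 0.2323 0.235 ]
jar slice 0.05 2288 x [-0.0253  0.0004  0.026 ] y [0.0471 0.05   0.0529] z [0.2151 0.237  0.2384]
stop 2167 x [-0.0266 -0.0005  0.0261] y [0.065  0.0729 0.0814] z [0.1316 0.1343 0.1359]
TCP mill xy 0.00045277557022097687 -0.003673014428409737 z 0.19827168016998714 psi 96.02281058685554 F [-0.31642997  0.00553227 -3.78918316] M [-0.03931977 -0.02885259 -0.01332744]
```

>>> step_arm --pt "-0.02 -0.008 0.15" --pt "0 0 0.25" --pt "0 0 0.25" --pt "0 0 0.25" --pt "0 0 0.15" --pt "0 0 0.1" --pt "0 0 0.03" --pt "0 0 0" --yaw '[0.001, 0, 0, 0, 0, 0, 0, 0]'

```text
t: 19.1
ee_pos: [0.5745, -0.0529, 0.1043]
orientation: [-2.105, -2.331, 0.001]
contact_force: [-0.1, -0.4, -4.5]
width: 0.469
grip_force: 62.6
```

>>> step_arm --pt "0 0 0.04" --pt "0 0 0.04" --pt "0 0 0.04" --pt "0 0 0.04" --pt "0 0 0.04" --pt "0 0 0" --yaw '[0, 0, 0, 0, 0, 0]'

```text
t: 19.6
ee_pos: [0.5744, -0.0533, 0.0883]
orientation: [-2.106, -2.33, 0.001]
contact_force: [-0.5, -0.2, -4.4]
width: 0.472
grip_force: 62.8
```

```bash
python3 chk.py
```

```text
jar +y hex 7385 x [-0.0219  0.0005  0.0226] y [0.0353 0.0483 0.0602] z [0.109  0.125  0.1283]
jar slice 0.03 1539 x [-0.0183  0.0005  0.0196] y [0.0271 0.0301 0.033 ] z [0.1103 0.1221 0.125 ]
jar slice 0.038 1541 x [-0.0183  0.0005  0.0192] y [0.0351 0.0379 0.0409] z [0.1113 0.1226 0.125 ]
jar slice 0.05 2332 x [-0.0251  0.0005  0.0262] y [0.0471 0.05   0.0529] z [0.1052 0.127  0.1285]
stop 9203 x [-0.026  -0.0003  0.0257] y [0.0653 0.073  0.0818] z [0.1315 0.1344 0.1358]
TCP mill xy 0.0004465611393916094 -0.005852606692819279 z 0.08831841184389344 psi 95.79071710066792 F [-0.51603632 -0.19385735 -4.43338049] M [-0.01513882 -0.00198608 -0.0087988 ]
```

>>> step_arm --pt "0 0 0.013" --pt "0 0 0.013" --pt "0 0 0.013" --pt "0 0 0" --pt "0 0 0" --yaw '[0, 0, 0, 0, 0]'

```text
t: 20.07
ee_pos: [0.5749, -0.0534, 0.0883]
orientation: [-2.105, -2.331, 0.001]
contact_force: [-6.8, 0.5, 8.8]
width: 0.471
grip_force: 64.2
```

>>> step_arm --pt "0 -0.015 0" --pt "0 -0.015 0" --pt "0 0 0" --pt "0 0 0" --yaw '[0, 0, 0, 0]'

```text
t: 20.4
ee_pos: [0.5739, -0.0537, 0.0873]
orientation: [2.105, 2.329, 0.003]
contact_force: [-1.4, 1.1, 6.0]
width: 0.471
grip_force: 63.6
```

```bash
python3 chk.py
```

```text
jar +y hex 7371 x [-0.0225 -0.0002  0.0223] y [0.0353 0.0481 0.0602] z [0.1081 0.1242 0.1275]
jar slice 0.03 1648 x [-0.0247 -0.0002  0.025 ] y [0.027  0.03   0.0329] z [0.0971 0.1211 0.1241]
jar slice 0.038 1508 x [-0.019  -0.0002  0.0187] y [0.035  0.0377 0.0408] z [0.11   0.1218 0.1243]
jar slice 0.05 2351 x [-0.0259 -0.0001  0.0257] y [0.0471 0.05   0.0529] z [0.1042 0.1261 0.1277]
stop 9503 x [-0.0261 -0.0002  0.0257] y [0.0651 0.073  0.0811] z [0.1314 0.1343 0.1358]
TCP mill xy -0.00011507945477533481 -0.006170924320676533 z 0.08734981794346539 psi 95.80302283454598 F [-1.35073091  1.13219265  6.00261956] M [0.2144902 0.2082793 0.1075527]
```

Seated in both V flanks: the lateral force is gone and the saddle carries about 10 N. Unload and release.

>>> step_arm --pt "0 0 -0.02" --pt "0 0 -0.02" --pt "0 0 -0.02" --pt "0 0 0" --yaw '[0, 0, 0, 0]'

```text
t: 20.78
ee_pos: [0.5715, -0.0535, 0.0897]
orientation: [-2.105, -2.329, 0.002]
contact_force: [0.5, 0.1, -2.9]
width: 0.47
grip_force: 62.8
```

>>> step_arm --pt "0 0 0" --pt "0 0 0" --pt "0 0 0" --pt "0 0 0" --pt "0 0 0" --pt "0 0 0" --pt "0 0 0" --yaw '[0, 0, 0, 0, 0, 0, 0]' --hand 0 --force 20

```text
t: 21.37
ee_pos: [0.5726, -0.0536, 0.0908]
orientation: [2.106, 2.331, 0.0]
contact_force: [-0.1, -0.6, 0.1]
width: 1.004
grip_force: 0.0
```

```bash
python3 chk.py
```

```text
jar +y hex 6781 x [-0.0227 -0.0007  0.0194] y [0.0353 0.048  0.0602] z [0.1117 0.124  0.1286]
jar slice 0.03 1461 x [-0.019  -0.0003  0.0187] y [0.0271 0.03   0.0329] z [0.1098 0.1214 0.1241]
jar slice 0.038 1487 x [-0.019  -0.0006  0.0183] y [0.0351 0.0379 0.0409] z [0.1101 0.1217 0.1243]
jar slice 0.05 2180 x [-0.0258 -0.0012  0.0234] y [0.0471 0.05   0.0529] z [0.1069 0.1254 0.1288]
stop 8914 x [-0.0261 -0.0001  0.0257] y [0.065  0.073  0.0817] z [0.1312 0.1343 0.1358]
TCP mill xy -0.0013910979953780736 -0.0059464311209751096 z 0.09075563375345595 psi 95.79826918170552 F [-0.11275854 -0.58229483  0.11494873] M [0.01418517 0.01161402 0.03930442]
```

>>> step_arm --pt "0 0 -0.2" --pt "0 0 -0.4" --pt "0 0 -0.45" --pt "0 0 -0.45" --pt "0 0 -0.45" --pt "0 0 -0.25" --pt "-0.4 0 0" --pt "-0.45 0 0" --pt "-0.45 0 0" --pt "-0.3 0 0" --pt "0 0 0" --pt "0 0 0" --yaw '[0, 0, 0, 0, 0, 0, 0, 0, 0, 0, 0, 0]'

```text
t: 22.42
ee_pos: [0.5852, -0.182, 0.2663]
orientation: [-2.109, -2.328, -0.0]
contact_force: [0.6, -0.0, -0.4]
width: 1.002
grip_force: 0.0
```

```bash
cat >> chk.py <<'E'
n=lambda s:s&(D>0)
k=n((A[...,2]>.165)&(A[...,2]<.225)&(abs(A[...,0])<.03)&(abs(A[...,1]+.145)<.03)&(g.max(2)<90))
pr(k,"lever hi")
k=n((A[...,2]>.13)&(A[...,2]<.225)&(abs(A[...,0])<.03)&(abs(A[...,1]+.145)<.03));pr(k,"lever all")
pr(n((A[...,2]>.1)&(abs(A[...,0])<.03)&(A[...,1]>-.062)&(A[...,1]<-.02)&(A[...,2]<.14)),"jar -y part")
f=np.load("w11.npz");D=f["d"];X=(d*(D/d[...,2])[...,None]-f["t"])@f["R"]
A=np.dstack([(X[...,:2]-O)@Xm,(X[...,:2]-O)@Y,X[...,2]])
k=(D>.2)&(A[...,2]>.03)&(abs(A[...,0])<.13)&(A[...,1]<-.2)&(A[...,1]>-.33)&(vs<350)&~((abs(A[...,0])<.02)&(A[...,2]>.1))
pr(k&(A[...,0]>0),"obst +x");pr(k&(A[...,0]<0),"obst -x")
E
python3 chk.py
```

```text
TCP mill xy -0.002004109043180635 -0.13503806108305783 z 0.2663179370425155 psi 95.73344118903489 F [ 0.59082811 -0.02700285 -0.39014157] M [-0.01203078 -0.00233245  0.0084355 ]
lever hi 675 x [-0.0075 -0.0006  0.0074] y [-0.1476 -0.1384 -0.1332] z [0.1676 0.2081 0.2125]
lever all 791 x [-0.0081 -0.0007  0.0074] y [-0.1479 -0.1389 -0.1333] z [0.1363 0.2063 0.2124]
jar -y part 2288 x [-0.0243 -0.0008  0.0216] y [-0.0619 -0.0426 -0.0203] z [0.1073 0.1218 0.1282]
obst +x 1178 x [0.1055 0.1205 0.1294] y [-0.3283 -0.2722 -0.2069] z [0.0311 0.0501 0.062 ]
```

Obstacles are clear. Lever at about 0.14. Descend astride the grip and close on it.

>>> step_arm --pt "-0.117 0.016 0" --pt "0 0 0.2" --pt "0 0 0.3" --pt "0 0 0.3" --pt "0 0 0.3" --pt "0 0 0.2" --pt "0 0 0" --pt "0 0 0" --yaw '[0, 0, 0, 0, 0, 0, 0, 0]'

```text
t: 23.13
ee_pos: [0.587, -0.1889, 0.1615]
orientation: [-2.103, -2.33, 0.001]
contact_force: [0.2, 0.3, 0.8]
width: 0.999
grip_force: 0.0
```

>>> step_arm --pt "0 0 0" --pt "0 0 0" --pt "0 0 0" --pt "0 0 0" --pt "0 0 0" --pt "0 0 0" --pt "0 0 0" --pt "0 0 0" --pt "0 0 0" --pt "0 0 0" --pt "0 0 0" --pt "0 0 0" --yaw '[0, 0, 0, 0, 0, 0, 0, 0, 0, 0, 0, 0]' --hand 255 --force 20

```text
t: 24.13
ee_pos: [0.5879, -0.1902, 0.1633]
orientation: [2.106, 2.33, 0.0]
contact_force: [-1.7, 1.1, 5.2]
width: 0.187
grip_force: 19.4
```

```bash
python3 - <<'E'
from h import *
o=observe();O=np.array([.5734,-.0475]);ya=np.radians(95.87);Y=np.array([np.cos(ya),np.sin(ya)]);Xm=np.array([Y[1],-Y[0]])
e=o["ee_pos"][:2]-O;y,z=e@Y+.155,o["ee_pos"][2]+.0195-.102
print("grasp rel pivot x,y,z",e@Xm,y,z,"r",np.hypot(y,z),"v",np.arctan2(z,y)-1.3,psi(),o["contact_force"])
E
```

```text
grasp rel pivot x,y,z -0.00018869760112068742 0.011532308342077108 0.08081081351908016 r 0.08162953948977227 v 0.12904593530610353 95.79705375466582 [-1.67119607  1.10965041  5.22150412]
```

>>> step_arm --pt "-0.067 0 -0.005" --pt "-0.067 0 -0.005" --pt "-0.067 0 0.004" --pt "-0.067 0 0.004" --pt "-0.066 0 0.012" --pt "-0.066 0 0.012" --pt "-0.063 0 0.021" --pt "-0.063 0 0.021" --pt "-0.06 0 0.029" --pt "-0.06 0 0.029" --pt "-0.056 0 0.037" --pt "-0.056 0 0.037" --pt "0 0 0" --yaw '[0, 0, 0, 0, 0, 0, 0, 0, 0, 0, 0, 0, 0]'

```text
t: 25.22
ee_pos: [0.5943, -0.2527, 0.1471]
orientation: [2.105, 2.328, -0.002]
contact_force: [0.2, -3.1, 4.4]
width: 0.189
grip_force: 19.2
```

>>> step_arm --pt "-0.051 0 0.044" --pt "-0.051 0 0.044" --pt "-0.044 0 0.05" --pt "-0.044 0 0.05" --pt "-0.037 0 0.055" --pt "-0.037 0 0.055" --pt "-0.03 0 0.059" --pt "-0.03 0 0.059" --pt "0 0 0" --yaw '[0, 0, 0, 0, 0, 0, 0, 0, 0]'

```text
t: 25.97
ee_pos: [0.5972, -0.28, 0.1146]
orientation: [2.102, 2.326, -0.005]
contact_force: [-1.0, -7.0, 4.1]
width: 0.192
grip_force: 19.0
```

```bash
cat > lev.py <<'E'
from h import *
o=observe();O=np.array([.5734,-.0475]);ya=np.radians(95.87);Y=np.array([np.cos(ya),np.sin(ya)]);Xm=np.array([Y[1],-Y[0]])
e=o["ee_pos"][:2]-O;y,z=e@Y+.155,o["ee_pos"][2]+.0195-.102
print("grasp rel pivot x,y,z",e@Xm,y,z,"r",np.hypot(y,z),"v",np.arctan2(z,y)-1.3,psi(),o["contact_force"])
E
python3 lev.py
```

```text
grasp rel pivot x,y,z -0.00010933317684330278 -0.07872844617161096 0.03209531833683189 r 0.08501927837695884 v 1.4544907352479879 95.77694529905538 [-1.00553584 -7.03704142  4.06296836]
```

>>> step_arm --pt "-0.03 0 0.062" --pt "-0.03 0 0.062" --pt "-0.02 0 0.066" --pt "-0.02 0 0.066" --pt "0 0 0.03" --pt "0 0 0" --pt "0 0 0" --yaw '[0, 0, 0, 0, 0, 0, 0]'

```text
t: 26.55
ee_pos: [0.598, -0.2879, 0.091]
orientation: [2.102, 2.326, -0.005]
contact_force: [1.1, -7.2, 1.2]
width: 0.186
grip_force: 19.0
```

```bash
python3 lev.py
```

```text
grasp rel pivot x,y,z -0.00014030467803870505 -0.08661706475374031 0.008514834595850188 r 0.08703458114306249 v 1.743603138851442 95.78952669864951 [ 1.11373461 -7.15068013  1.19927136]
```

Past centre and at the end stop. Release, retreat upward and check.

>>> step_arm --pt "0 0 0" --pt "0 0 0" --pt "0 0 0" --pt "0 0 0" --pt "0 0 0" --pt "0 0 0" --pt "0 0 0" --pt "0 0 0" --yaw '[0, 0, 0, 0, 0, 0, 0, 0]' --hand 0

```text
t: 27.22
ee_pos: [0.5972, -0.284, 0.0907]
orientation: [-2.106, -2.331, -0.0]
contact_force: [0.1, 1.0, 0.5]
width: 1.001
grip_force: 0.0
```

>>> step_arm --pt "0 0 -0.2" --pt "0 0 -0.4" --pt "0 0 -0.45" --pt "0 0 -0.45" --pt "0 0 -0.45" --pt "0 0 -0.45" --pt "0 0 -0.45" --pt "0.4 0 0" --pt "0.4 0 0" --pt "0.4 0 0" --pt "0 0 0" --pt "0 0 0" --yaw '[0, 0, 0, 0, 0, 0, 0, 0, 0, 0, 0, 0]'

```text
t: 28.22
ee_pos: [0.5875, -0.1872, 0.3192]
orientation: [2.103, 2.333, -0.0]
contact_force: [-0.0, 0.5, -0.1]
width: 0.998
grip_force: 0.0
```

```bash
python3 - <<'E'
from h import *
m,p,D=snap("wrist","w20");m2,p2,D2=snap("side","s20")
us,vs=np.meshgrid(np.arange(560),np.arange(420))
K=m["mtx"];x=(us-K[0,2])/K[0,0];y=(vs-K[1,2])/K[1,1];r=np.hypot(x,y)
d=np.stack([x*np.sinc(r/np.pi),y*np.sinc(r/np.pi),np.cos(r)],-1)
X=(d*(D/d[...,2])[...,None]-m["t"])@m["R"]
O=np.array([.5734,-.0475]);ya=np.radians(95.87);Y=np.array([np.cos(ya),np.sin(ya)]);Xm=np.array([Y[1],-Y[0]])
A=np.dstack([(X[...,:2]-O)@Xm,(X[...,:2]-O)@Y,X[...,2]])
q=A[(abs(A[...,0])<.015)&(A[...,1]<-.2)&(A[...,1]>-.28)&(A[...,2]>.08)&(A[...,2]<.16)&(D>0)]
c=np.polyfit(q[:,1],q[:,2],1);print("lever top line slope deg",np.degrees(np.arctan(c[0])),"v",np.pi-1.3+np.arctan(c[0]),len(q),q.min(0),q.max(0))
s=(abs(A[...,0])<.004)&(D>0)
for lo in np.arange(-.11,.075,.005):
    w=A[s&(abs(A[...,1]-lo)<.0025)];print(f"{lo:.3f}:{np.median(w[:,2]):.4f}" if len(w) else "-",end=" ")
a=cv2.resize(p[0:300,130:430],(390,390));u,v=proj(m2,[.57,-.08,.08],False).astype(int)
b=cv2.resize(p2[v-65:v+65,u-65:u+65],(390,390),interpolation=cv2.INTER_CUBIC);cv2.imwrite("pics/fin.png",np.hstack([a,b])[:,:,::-1])
E
```

```text
lever top line slope deg -8.356157889953982 v 1.6957501855935941 672 [-0.00840199 -0.26262026  0.1085754 ] [ 0.00732897 -0.20006719  0.12721363]
-0.110:0.1096 -0.105:0.1081 -0.100:0.1200 -0.095:0.1205 -0.090:0.1194 -0.085:0.1082 -0.080:0.1078 -0.075:0.1083 -0.070:0.1138 -0.065:0.1169 -0.060:0.1251 -0.055:0.1270 -0.050:0.1269 -0.045:0.1237 -0.040:0.1234 -0.035:0.1233 -0.030:0.1233 -0.025:0.1232 -0.020:0.1234 -0.015:0.1233 -0.010:0.1234 -0.005:0.1230 0.000:0.1233 0.005:0.1232 0.010:0.1234 0.015:0.1231 0.020:0.1231 0.025:0.1233 0.030:0.1231 0.035:0.1232 0.040:0.1231 0.045:0.1245 0.050:0.1267 0.055:0.1266 0.060:0.1249 - -
```

View pics/fin.png

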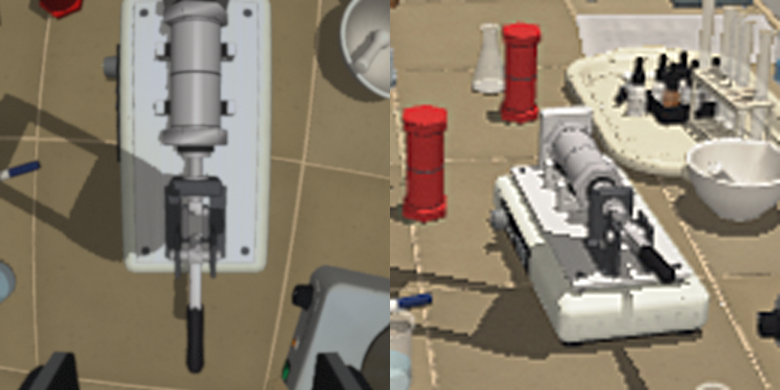

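The jar lies level in both saddles, spanning −60 to +60 mm, against the stop with the pad on it. The lever is at about 1.70, and the flask and beaker still stand. Handing in.

```bash
python3 -c "
from workcell import *
print(sign_off())"
```

```text
the job is handed in; nothing more can be done
None
```

The jar is clamped in the mill, lying level in both saddles against the stop with the lever at about 1.70, and the job was handed in at about 28 s; during an early regrip the jar leaned to about 21° between the fingers and I walked it back upright with its base on the bench throughout.

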